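# Test the pop-lid jars and set aside the one that will not latch

### The job

Test the two square pop-lid jars on the counter: where each one stands, press the round button in its lid all the way down and let go. Leave the jar whose button stays down where it is, latched; stand the one whose button pops back up upright on the baking tray, and do not tip either jar over.

Things in the scene. Friction and masses are not known exactly. Their poses are not given: they have to be found in the camera images.
- jar_1: Square clear empty jar, 56 x 56 mm, upright, 0.25 kg; white lid, its top at 92 mm, with a round steel push button 34 mm across in its middle, whose top is 105 mm above the origin popped up, 95 mm fully down. Origin: centre of the underside; x, y square to the sides. Grip it square across its sides. The two such jars look alike; one has a broken catch, which only pressing shows.
- jar_1_button (a joint): Button of jar_1, in m: 0 popped up, 0.010 fully down; takes up to about 5 N. With a sound catch it stays as far down as it was pushed (pressing again does not release it); with the broken catch it springs back to 0 as soon as it is let go.
- jar_2: Square clear empty jar, 56 x 56 mm, upright, 0.25 kg; white lid, its top at 92 mm, with a round steel push button 34 mm across in its middle, whose top is 105 mm above the origin popped up, 95 mm fully down. Origin: centre of the underside; x, y square to the sides. Grip it square across its sides. The two such jars look alike; one has a broken catch, which only pressing shows.
- jar_2_button (a joint): Button of jar_2, in m: 0 popped up, 0.010 fully down; takes up to about 5 N. With a sound catch it stays as far down as it was pushed (pressing again does not release it); with the broken catch it springs back to 0 as soon as it is let go.
- tray: Plain aluminium baking tray fixed on the counter, 220 mm along its x by 200 mm along its y, open on top; rim 21 mm high, walls and floor 4 mm thick, so its inner floor is 4 mm above the origin and it is empty. Origin: centre of its underside.
Mind the look-alikes: they are no part of the job. What is shaped like the jar_2 but purple or yellow is not meant.

How it is judged:
By the outcome, as a careful person would: the job done as asked, in the order asked, and still so for the second after the job is handed in, with the robot touching nothing.
It also fails if it takes over 54 s, if anything falls off the work surface, if the arm or the gripper's body presses on something with over 40 N, if the wrist force passes 120 N, or if a joint passes its speed limit or range.

### The arm

A 7-joint arm with a two-finger parallel gripper is mounted at the origin on the work surface. World frame = base frame: x ahead of the robot, y to its left, z up, the work surface at z = 0. Lengths are in m, angles in rad, forces in N, time in s.
With the tool pointing down it reaches from about 0.4 to 0.875 m from the base axis. Payload 4.4 kg.
Tool frame: the origin (TCP) lies on the centre line of the jaws, within the pads' length; the fingertips stand 22 mm ahead of it and the grasp point (between the pads) lies 3 mm ahead of it; z points along the fingers, y is the line along which they close (so a half turn about z gives the same grasp; the last joint's range is limited). The gripper opens to 85 mm and grips with 20 to 120 N. Pads are 22 mm wide; open, the fingers measure 114 mm over their backs; the gripper's body (76 mm by 85 mm) begins 54 mm behind the grasp point. The pads swing forward as they close: fully open they stand 13 mm farther back than shut.
Start: joints at [-1.309, 0.628, 0.038, 1.517, -0.027, 0.996, -0.02], TCP at [0.209, 0.615, 0.253] pointing down, gripper open.
Joint ranges: [-3.06, 3.06], [-0.37, 2.12], [-1.25, 1.32], [0.18, 2.47], [-1.1, 4.24], [0.23, 1.98], [-2.94, 2.94]. Speed limits (rad/s): [2.57, 2.57, 3.14, 3.14, 3.14, 3.14, 3.14].

### API

Orientations are given as a rotation vector (axis times angle).
In Python, from cell import arm gives the robot as it stands.
- The arm moves only by the shell command python3 -m crank 'ROWS'. ROWS is text: rows parted by semicolons, each of 5 numbers parted by spaces: the opening, from 0 (shut) to 1 (fully open), then the shift along the tool's x, y, z as a fraction of full scale, then the turn about the tool's z as a fraction of full scale. A call has 1 to 12 rows; each row shifts and turns the commanded pose from where the row before left it, along the tool's axes as they then stand; what a row does not reach is not made up. Full scale, the value 1, is 0.25 m for a shift and pi/2 rad for a turn. A row lasts 1/8 s, in which the tool goes at most 62.5 mm and 10.7 degrees, less where a joint would pass 70% of its speed; a pose out of reach is approached as far as the arm can. A call with a number of a shift or a turn outside -1 to 1 is refused whole. A call with a gripper value outside its range is refused whole. The fingers move at their own pace and stop on an object; the grip force is fixed at half the most. Time passes only in rows, so rows that do not move let the fingers close. It gives the time, the measured TCP pose, the force, the opening and the grip force at its end, in the units of the state.
- arm.observe(): the state, without advancing time (a new reading comes with each control period).
- arm.camera(name): name is "side" or "top"; returns the picture (384x512x3 uint8, red, green, blue); there is no depth.
- arm.camera_params(name): a dict with "camera_matrix" (3x3 intrinsics, pixels), "extrinsics" (4x4, takes a point from world to camera coordinates). Camera axes: x right, y down, z forward; pixel columns grow to the right and rows downward; lengths in m; the calibration is good to about 2 mm. A picture is of the moment at which its call begins. camera_params takes no time and is no camera call.
- arm.finish_job(): hands the job in; it is judged then, once.
Trained networks look in the newest picture that a camera, given by its name, has taken for a name from the list of things; names that differ only in an ending like _2 or _b are one class to them, and where a whole thing is asked for, a point or a joint stands for the part that bears it (a point fixed in the world has none). Each returns a list of dicts, best first, with "conf" (0 to 1); they miss things now and then, are a little off and sometimes report something else, mostly with a low value. They report only what shows in the picture. A call takes as long as a camera call. They do not tell look-alikes from the thing itself.
- arm.masks_of(camera, name): "mask" (384x512 bool, what is visible of it) and "xy" ([column, row] in pixels, amid what is visible of it).
The state is a dict: "time": time; "qpos": joint angles; "qvel": joint speeds; "joint_torque": joint torques, N m; "tcp_pos": TCP position; "eef_rot": TCP orientation; "wrist_force": force on the tool from outside, world axes, zero at the start; "ft_torque": the same for the moment, N m; "grip_width": finger opening in m; "gripper_force": force on a finger pad.
Only numpy, scipy, OpenCV 4.12 (cv2) and the standard library are available. Lean on these libraries where they do the work, as an engineer would, in place of code of your own. Each camera call takes 0.05 s, during which the arm holds its last target. There are 200 camera calls.

## Working session

There is one attempt and no reset: what is moved stays moved. The work goes in short steps, Python scripts to look and compute and a shell command to move; the robot and the scene stay as the last step left them, time stands still between calls to the robot, and variables do not carry over. Pictures are saved under pics/ and viewed, at most 10 in all, crops included, and the job is handed in when it is done.

```bash
mkdir -p pics; python3 - <<'E'
from cell import arm
import cv2,numpy as np
for c in("top","side"):
    im=arm.camera(c); cv2.imwrite(f"pics/{c}0.png",im[:,:,::-1])
    for n in("jar_1","tray"):
        for m in arm.masks_of(c,n): print(c,n,round(m["conf"],2),np.round(m["xy"]),m["mask"].sum())
    p=arm.camera_params(c);print(np.round(p["camera_matrix"],1).tolist(),np.round(p["extrinsics"],3).tolist())
o=arm.observe();print(o)
E
```

```text
top jar_1 0.74 [300. 164.] 1193
top jar_1 0.73 [295. 242.] 1087
top jar_1 0.67 [135. 185.] 1435
top jar_1 0.62 [248. 194.] 1148
top jar_1 0.61 [218. 251.] 1044
top tray 0.78 [382. 158.] 11349
top tray 0.57 [137. 185.] 1353
[[468.9, 0.0, 258.7], [0.0, 468.9, 189.3], [0.0, 0.0, 1.0]] [[0.0, -1.0, 0.001, -0.031], [-0.981, -0.0, -0.196, 0.5], [0.196, -0.001, -0.981, 0.841], [0.0, 0.0, 0.0, 1.0]]
side jar_1 0.73 [176. 297.] 2338
side jar_1 0.67 [239. 210.] 1620
side jar_1 0.63 [287. 248.] 1787
side jar_1 0.6 [235. 164.] 1207
side jar_1 0.59 [298. 195.] 1500
side tray 0.96 [270. 133.] 4494
[[346.7, 0.0, 253.1], [0.0, 346.7, 195.1], [0.0, 0.0, 1.0]] [[-0.91, -0.415, 0.006, 0.421], [-0.312, 0.674, -0.67, 0.211], [0.274, -0.611, -0.743, 0.586], [0.0, 0.0, 0.0, 1.0]]
{'time': 0.3, 'qpos': array([-1.30878894,  0.62873728,  0.03845399,  1.51772292, -0.027003  ,
        0.99629202, -0.01996243]), 'qvel': array([ 0.00094881, -0.00252341,  0.00111074, -0.00389379, -0.00019281,
        0.00049113,  0.00113371]), 'joint_torque': array([-3.43146194e-04, -5.62706101e+01,  1.22444976e+00, -1.93370605e+01,
        1.10226593e-02,  6.48764675e-03,  1.71763463e-05]), 'tcp_pos': array([0.2091784 , 0.61522647, 0.25299035]), 'eef_rot': array([-5.12530534e-01, -3.09936335e+00,  9.87799686e-04]), 'wrist_force': array([ 1.01896662,  0.07942902, -0.56218174]), 'ft_torque': array([-0.01731235,  0.01656196, -0.00922129]), 'gripper_force': 0.0, 'grip_width': 0.08537524074054202}
```

```bash
python3 -c "
import cv2,numpy as np
cv2.imwrite('pics/both0.png',np.vstack([cv2.resize(cv2.imread('pics/top0.png'),(400,300)),cv2.resize(cv2.imread('pics/side0.png'),(400,300))]))"
```

```text
(no output)
```

View pics/top0.png

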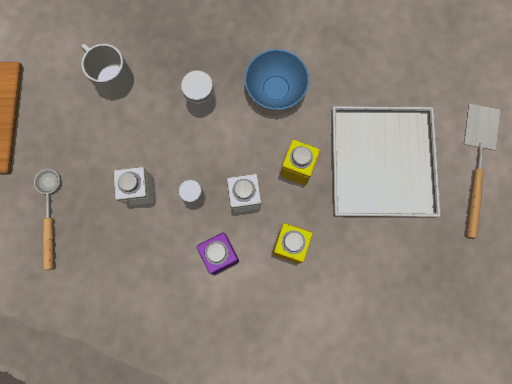

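View pics/side0.png

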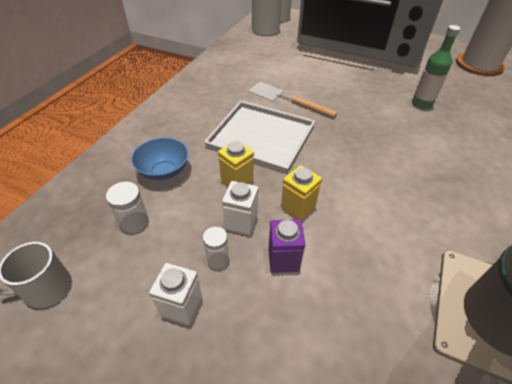

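Top view: the white jars are at (130,184) and (244,192). The look-alikes are yellow at (300,160) and (293,243), and purple at (217,253). The white shakers at (197,85) and (190,190) are round, so they aren't jars either. I choose the two white ones. The tray is at (385,162).

```bash
cat > h.py <<'E'
import cv2,numpy as np
from cell import arm
def unproj(c,uv,z):
    p=arm.camera_params(c);K=p["camera_matrix"];E=np.array(p["extrinsics"]);R,t=E[:3,:3],E[:3,3]
    d=R.T@np.linalg.inv(K)@np.array([uv[0],uv[1],1.]);o=-R.T@t
    return (o+d*(z-o[2])/d[2])[:2]
E
python3 - <<'E'
from h import *
im=cv2.imread("pics/top0.png")
out=[]
for n,(u,v) in dict(A=(130,184),B=(244,192)).items():
    c=im[v-40:v+40,u-40:u+40]; hsv=cv2.cvtColor(c,cv2.COLOR_BGR2HSV)
    w=((hsv[...,2]>185)&(hsv[...,1]<30)).astype(np.uint8); w[:, :8]=w[:, -8:]=0
    if n=="B": w[:,:15]=0
    k,l,s,_=cv2.connectedComponentsWithStats(w); i=1+s[1:,4].argmax()
    cn=np.argwhere(l==i)[:,::-1].astype(np.float32)
    r=cv2.minAreaRect(cn); b=cv2.boxPoints(r)
    W=np.array([unproj("top",q+[u-40,v-40],.092) for q in b])
    e=W[1]-W[0]; print(n,W.mean(0).round(4),[np.linalg.norm(W[j]-W[j-1]).round(4) for j in range(4)],np.degrees(np.arctan2(e[1],e[0])))
    print(" whole",unproj("top",(u,v),.1))
    big=cv2.resize(c,(400,400),interpolation=cv2.INTER_CUBIC); cv2.polylines(big,[(b*5+2).astype(int)],True,(0,0,255),1); out.append(big)
cv2.imwrite("pics/crop.png",np.hstack(out))
for q in((335,108),(433,108),(437,215),(336,215)): print("tray",unproj("top",q,.021).round(3))
for q in((217,253),(300,152),(293,240),(190,190),(197,85)): print("other",unproj("top",q,.09).round(3))
from scipy.spatial.transform import Rotation as Ro
print(Ro.from_rotvec(arm.observe()["eef_rot"]).as_matrix().round(3))
E
```

```text
A [0.504  0.2044] [np.float64(0.0532), np.float64(0.0552), np.float64(0.0532), np.float64(0.0546)] -83.408049707727
 whole [0.4996753  0.19993325]
B [ 0.4906 -0.0037] [np.float64(0.0531), np.float64(0.053), np.float64(0.0532), np.float64(0.0523)] -82.0024764340642
 whole [ 0.48514063 -0.00469941]
tray [ 0.675 -0.186]
tray [ 0.675 -0.385]
tray [ 0.455 -0.377]
tray [ 0.455 -0.181]
other [0.377 0.043]
other [ 0.562 -0.107]
other [ 0.4   -0.092]
other [0.491 0.093]
other [0.694 0.086]
[[-0.947  0.322 -0.   ]
 [ 0.322  0.947 -0.001]
 [ 0.    -0.001 -1.   ]]
```

View pics/crop.png

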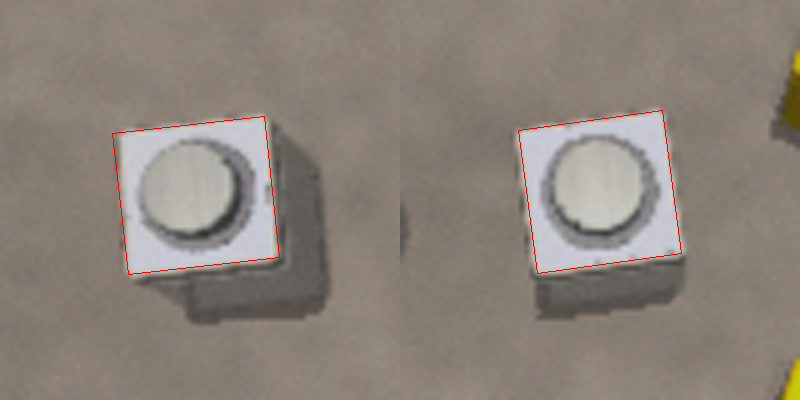

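The crop confirms both are white-lidded jars with their buttons up. A is at (0.504, 0.204), turned about 7°, and B at (0.490, -0.004), turned about 8°. I'll press A first.

```bash
python3 -m crank '0 -0.164 -0.118 0 0;0 -0.164 -0.118 0 0;0 -0.164 -0.118 0 0;0 -0.164 -0.118 0 0;0 -0.164 -0.118 0 0;0 -0.164 -0.118 0 0;0 -0.164 -0.118 0 0;0 -0.164 -0.118 0 0;0 -0.164 -0.118 0 0;0 -0.164 -0.118 0 0;0 0 0 0 -0.1;0 0 0 0 -0.1'; python3 -m crank '0 0 0 0.15 -0.08; 0 0 0 0.15 0;0 0 0 0 0; 0 0 0 0 0'
cat >> h.py <<'E'
from scipy.spatial.transform import Rotation as Ro
def go(x,y,ydeg=None):
    o=arm.observe();R=Ro.from_rotvec(o["eef_rot"]).as_matrix();p=o["tcp_pos"]
    d=R.T@np.array([x-p[0],y-p[1],0]);a=np.degrees(np.arctan2(R[1,1],R[0,1]))
    print("t",o["time"].__round__(2),"p",p.round(4),"yang",a.round(2),"F",o["wrist_force"].round(2),"w",round(o["grip_width"],4),"shift",(d/.25).round(4),"turn",None if ydeg is None else round(-(ydeg-a)/90,4),"q7",o["qpos"].round(2), "tilt",R[:,2].round(3))
E
python3 -c "
from h import *;go(.503,.204,97)"
```

```text
time: 1.8
tcp_pos: [0.5029, 0.2032, 0.2533]
eef_rot: [0.016, 3.141, -0.0]
wrist_force: [0.6, 0.6, 0.1]
grip_width: 0.0001
gripper_force: 0.0
time: 2.3
tcp_pos: [0.5032, 0.2044, 0.1793]
eef_rot: [-0.176, 3.135, 0.001]
wrist_force: [0.8, -0.2, 1.1]
grip_width: -0.0001
gripper_force: 0.0
t 2.3 p [0.5032 0.2044 0.1793] yang 96.41 F [ 0.85 -0.16  1.07] w -0.0001 shift [ 0.001  -0.0017 -0.    ] turn -0.0066 q7 [-0.4   0.57 -0.06  1.89  0.05  0.67  1.2 ] tilt [ 0.001  0.001 -1.   ]
```

```bash
python3 -m crank '0 0 0 0.13 0;0 0 0 0.065 0;0 0 0 0.02 0;0 0 0 0.015 0;0 0 0 0 0'; python3 -m crank '0 0 0 0.015 0;0 0 0 0.005 0;0 0 0 0 0'
```

```text
time: 2.92
tcp_pos: [0.5028, 0.2043, 0.1213]
eef_rot: [-0.176, 3.136, 0.001]
wrist_force: [0.6, -0.7, -0.1]
grip_width: -0.0003
gripper_force: 0.0
time: 3.3
tcp_pos: [0.5031, 0.2044, 0.117]
eef_rot: [-0.176, 3.135, 0.001]
wrist_force: [-2.5, -0.5, 10.2]
grip_width: -0.0002
gripper_force: 5.3
```

```bash
python3 -m crank '0 0 0 0.006 0;0 0 0 0 0'; python3 -m crank '0 0 0 -0.1 0;0 0 0 -0.2 0;0 0 0 -0.2 0;0 0 0 0 0'
python3 - <<'E'
from h import *
go(.503,.204,97)
a=arm.camera("side");b=arm.camera("top")
f=lambda i,u,v:cv2.resize(i[v-40:v+40,u-40:u+40],(400,400),interpolation=cv2.INTER_CUBIC)
cv2.imwrite("pics/A1.png",np.hstack([f(a,177,290),f(b,130,184)])[:,:,::-1])
E
```

```text
time: 3.55
tcp_pos: [0.5031, 0.2044, 0.1169]
eef_rot: [-0.175, 3.134, 0.001]
wrist_force: [-4.7, -0.8, 23.6]
grip_width: -0.0
gripper_force: 11.4
time: 4.05
tcp_pos: [0.5051, 0.2053, 0.2432]
eef_rot: [-0.175, 3.128, 0.005]
wrist_force: [-0.1, -0.1, -0.1]
grip_width: 0.0
gripper_force: 0.0
t 4.05 p [0.5051 0.2053 0.2432] yang 96.41 F [-0.08 -0.07 -0.09] w 0.0 shift [ 0.0088 -0.0041 -0.0001] turn -0.0066 q7 [-0.39  0.49 -0.06  1.83  0.04  0.82  1.2 ] tilt [ 0.008  0.004 -1.   ]
```

View pics/A1.png

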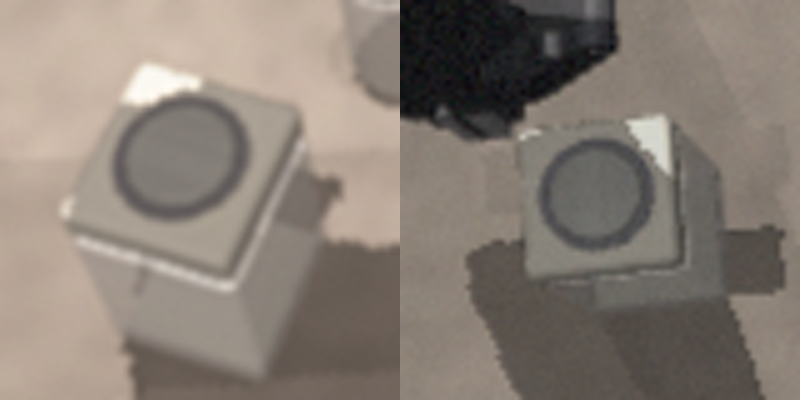

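Both views show A's button flush with the lid, so A has latched and stays. Now for B.

```bash
python3 -c "
from h import *;go(.490,-.0037,98)"
```

```text
t 4.15 p [0.5025 0.2041 0.2395] yang 96.41 F [0.52 0.17 0.14] w -0.0002 shift [ 1.427e-01 -8.203e-01 -4.000e-04] turn -0.0176 q7 [-0.39  0.49 -0.06  1.84  0.04  0.82  1.2 ] tilt [ 0.001  0.    -1.   ]
```

```bash
python3 -m crank '0 0.0286 -0.164 0 0;0 0.0286 -0.164 0 0;0 0.0286 -0.164 0 0;0 0.0286 -0.164 0 0;0 0.0286 -0.164 0 -0.0176;0 0 0 0.15 0;0 0 0 0.15 0;0 0 0 0.1 0;0 0 0 0 0'; python3 -c "
from h import *;go(.490,-.0037,98)"
```

```text
time: 5.28
tcp_pos: [0.4874, -0.0037, 0.1366]
eef_rot: [0.219, -3.127, -0.0]
wrist_force: [-0.2, 0.0, 1.2]
grip_width: 0.0
gripper_force: 0.0
t 5.28 p [ 0.4874 -0.0037  0.1366] yang 98.01 F [-0.2   0.02  1.16] w 0.0 shift [-0.0104 -0.0015 -0.0001] turn 0.0001 q7 [-0.01  0.59 -0.05  2.07  0.06  0.5   1.6 ] tilt [-0.007 -0.    -1.   ]
```

```bash
python3 -m crank '0 0 0 0.02 0;0 0 0 0.02 0;0 0 0 0.02 0;0 0 0 0.013 0;0 0 0 0 0'; python3 -m crank '0 0 0 0.01 0;0 0 0 0 0'
```

```text
time: 5.9
tcp_pos: [0.4903, -0.0036, 0.1213]
eef_rot: [-0.219, 3.133, -0.0]
wrist_force: [-0.3, 0.1, 4.0]
grip_width: -0.0
gripper_force: 1.6
time: 6.15
tcp_pos: [0.4903, -0.0036, 0.1187]
eef_rot: [-0.219, 3.133, 0.0]
wrist_force: [0.3, 0.4, 3.3]
grip_width: -0.0002
gripper_force: 2.0
```

```bash
python3 -m crank '0 0 0 0.008 0;0 0 0 0.005 0;0 0 0 0 0'
```

```text
time: 6.52
tcp_pos: [0.4904, -0.0036, 0.1169]
eef_rot: [-0.219, 3.132, -0.0]
wrist_force: [-1.9, -0.1, 21.2]
grip_width: -0.0003
gripper_force: 10.2
```

Bottomed out at 21 N. Next I release, open the gripper and look.

```bash
python3 -m crank '0 0 0 -0.1 0;0 0 0 -0.2 0;0 0 0 -0.2 0;1 0 0 0 0;1 0 0 0 0;1 0 0 0 0'
python3 - <<'E'
from h import *
a=arm.camera("side");b=arm.camera("top")
f=lambda i,u,v:cv2.resize(i[v-40:v+40,u-40:u+40],(400,400),interpolation=cv2.INTER_CUBIC)
cv2.imwrite("pics/B1.png",np.hstack([f(a,239,205),f(b,244,192)])[:,:,::-1])
go(.490,-.0037,98)
E
```

```text
time: 7.28
tcp_pos: [0.4886, -0.0037, 0.2387]
eef_rot: [0.219, -3.13, -0.0]
wrist_force: [0.2, -0.5, -0.7]
grip_width: 0.0544
gripper_force: 0.0
t 7.38 p [ 0.489  -0.0036  0.239 ] yang 98.01 F [-0.04  1.06 -0.11] w 0.0688 shift [-0.0041 -0.0009 -0.    ] turn 0.0001 q7 [-0.    0.42 -0.07  1.97  0.04  0.76  1.62] tilt [-0.003 -0.    -1.   ]
```

View pics/B1.png

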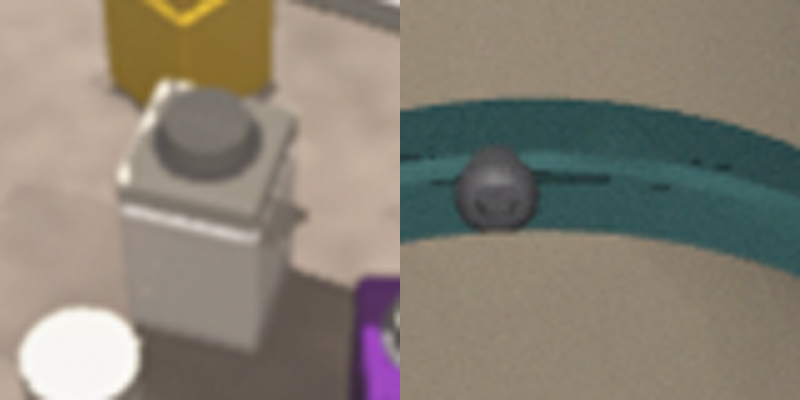

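B's button stands up again after release, so B has the broken catch. Now grasp it.

```bash
python3 -m crank '1 0 0 0.15 0;1 0 0 0.15 0;1 0 0 0.15 0;1 0 0 0.1 0;1 0 0 0.08 0;1 0 0 0.045 0;1 0 0 0 0';python3 -m crank '0 0 0 0 0;0 0 0 0 0;0 0 0 0 0;0 0 0 0 0;0 0 0 0 0;0 0 0 0 0'; python3 -c "
from h import *;go(.565,-.283,98)"
```

```text
time: 8.25
tcp_pos: [0.4892, -0.0036, 0.0707]
eef_rot: [0.219, -3.132, -0.0]
wrist_force: [-0.7, -0.0, 1.2]
grip_width: 0.0854
gripper_force: 0.0
time: 9.0
tcp_pos: [0.4904, -0.0034, 0.0724]
eef_rot: [-0.219, 3.132, 0.0]
wrist_force: [-0.7, 2.4, 6.1]
grip_width: 0.0553
gripper_force: 63.6
t 9.0 p [ 0.4904 -0.0034  0.0724] yang 98.01 F [-0.65  2.41  6.14] w 0.0553 shift [-1.3950e-01 -1.1492e+00  2.0000e-04] turn 0.0002 q7 [-0.02  0.71 -0.04  2.1   0.07  0.34  1.59] tilt [ 0.002  0.    -1.   ]
```

Gripped at 55 mm width and 64 N. Lift and carry to the tray centre (0.565, -0.283).

```bash
python3 -m crank '0 0 0 -0.05 0;0 0 0 -0.1 0;0 0 0 -0.15 0;0 0 0 -0.15 0;0 0 0 -0.15 0;0 0 0 0 0'; python3 -m crank '0 -0.009 -0.07 0 0;0 -0.0175 -0.14 0 0;0 -0.0175 -0.14 0 0;0 -0.0175 -0.14 0 0;0 -0.0175 -0.14 0 0;0 -0.0175 -0.14 0 0;0 -0.0175 -0.14 0 0;0 -0.0175 -0.14 0 0;0 -0.009 -0.1 0 0;0 0 0 0 0;0 0 0 0 0'; python3 -c "
from h import *;go(.565,-.283,98)"
```

```text
time: 9.75
tcp_pos: [0.4913, -0.0037, 0.2243]
eef_rot: [-0.218, 3.128, -0.001]
wrist_force: [0.5, 0.4, -4.0]
grip_width: 0.0549
gripper_force: 64.9
time: 11.12
tcp_pos: [0.5633, -0.2831, 0.2196]
eef_rot: [0.218, -3.131, -0.004]
wrist_force: [-0.1, 0.6, -3.2]
grip_width: 0.0556
gripper_force: 64.9
t 11.12 p [ 0.5633 -0.2831  0.2196] yang 97.98 F [-0.06  0.64 -3.2 ] w 0.0556 shift [-0.0068 -0.0007 -0.    ] turn -0.0002 q7 [ 0.46  0.64 -0.06  1.61  0.05  0.9   2.09] tilt [-0.003  0.002 -1.   ]
```

```bash
python3 -m crank '0 0 0 0.1 0;0 0 0 0.15 0;0 0 0 0.15 0;0 0 0 0.1 0;0 0 0 0.05 0;0 0 0 0 0;0 0 0 0 0'
```

```text
time: 12.0
tcp_pos: [0.5655, -0.2836, 0.0852]
eef_rot: [-0.22, 3.132, -0.001]
wrist_force: [-0.1, -0.2, -2.9]
grip_width: 0.0558
gripper_force: 64.9
```

```bash
python3 -m crank '0 0 0 0.012 0;0 0 0 0.01 0;0 0 0 0.006 0;0 0 0 0 0;0 0 0 0 0'
```

```text
time: 12.62
tcp_pos: [0.5646, -0.2834, 0.0771]
eef_rot: [-0.219, 3.134, 0.0]
wrist_force: [-0.5, -0.0, -3.9]
grip_width: 0.0554
gripper_force: 64.9
```

```bash
python3 -m crank '0 0 0 0.005 0;0 0 0 0.002 0;0 0 0 0 0;0 0 0 0 0'
```

```text
time: 13.12
tcp_pos: [0.5648, -0.2835, 0.0765]
eef_rot: [-0.219, 3.133, -0.0]
wrist_force: [-2.3, 2.0, 5.1]
grip_width: 0.0554
gripper_force: 65.8
```

Contact with the tray floor. Release, back off straight up, and check.

```bash
python3 -m crank '1 0 0 0 0;1 0 0 0 0;1 0 0 0 0;1 0 0 0 0;1 0 0 0 0;1 0 0 -0.08 0;1 0 0 -0.15 0;1 0 0 -0.15 0;1 0 0 -0.15 0;1 0 0 -0.1 0;1 0 0 0 0'; python3 -m crank '1 0.1 0.15 0 0;1 0.1 0.15 0 0;1 0.1 0.15 0 0;1 0.1 0.15 0 0;1 0 0 0 0;1 0 0 0 0'
python3 - <<'E'
from h import *
a=arm.camera("side");b=arm.camera("top")
cv2.imwrite("pics/end.png",np.hstack([cv2.resize(a[80:340,100:360],(400,400)),cv2.resize(b[60:300,90:450],(400,267)) if 0 else cv2.resize(b,(400,400))])[:,:,::-1])
go(0,0)
E
```

```text
time: 14.5
tcp_pos: [0.5661, -0.2841, 0.2365]
eef_rot: [-0.219, 3.128, -0.005]
wrist_force: [0.7, 0.4, -0.2]
grip_width: 0.0852
gripper_force: 0.0
time: 15.25
tcp_pos: [0.4452, -0.1492, 0.2329]
eef_rot: [-0.219, 3.133, -0.001]
wrist_force: [0.4, -0.2, -0.4]
grip_width: 0.0856
gripper_force: 0.0
t 15.35 p [ 0.4455 -0.1497  0.2327] yang 97.94 F [ 0.32 -0.09  0.13] w 0.0852 shift [ 1.6823e+00  8.3920e-01 -1.5000e-03] turn None q7 [ 0.32  0.4  -0.07  2.03  0.04  0.71  1.93] tilt [ 0.001 -0.    -1.   ]
```

View pics/end.png

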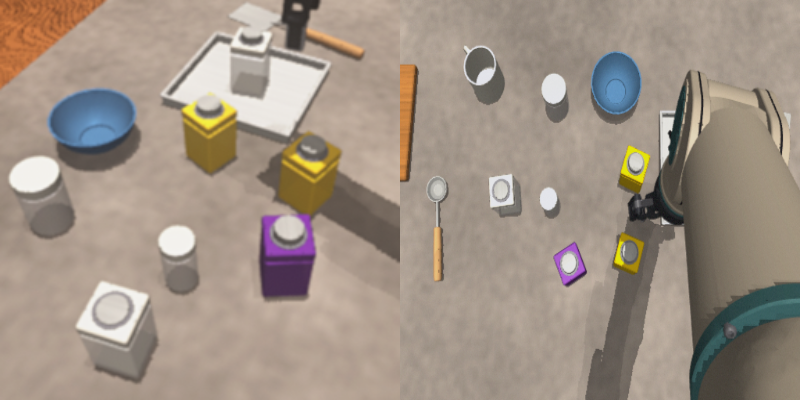

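In the side view, B stands upright on the tray at (250,60) with its button up. A is where it was at (118,330), button flush with the lid. Nothing else has moved and the arm is clear.

```bash
python3 -c "
from cell import arm;print(arm.finish_job())"
```

```text
the job is handed in; nothing more can be done
None
```

Both buttons were pressed all the way down: the jar on the left (robot's left) stayed latched and was left where it stands, the other popped back up and now stands upright on the baking tray, and the job is handed in.

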